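# Close the yoghurt maker's keyed lid

### The arm

A 6-joint arm with a two-finger parallel gripper is mounted at the origin on the work surface. World frame = base frame: x ahead of the robot, y to its left, z up, the work surface at z = 0. Lengths are in mm, angles in rad, forces in N, time in s.
With the tool pointing down it reaches from about 350 to 975 mm from the base axis. Payload 7.1 kg.
Tool frame: the origin (TCP) lies on the front face of the gripper's body, between the roots of the fingers; the fingertips stand 80 mm ahead of it and the grasp point (between the pads) lies 61 mm ahead of it (ctrl.tcp_to_grasp is the distance from the TCP to the grasp point, in mm); z points along the fingers, y is the direction in which the jaws open and shut (so a half turn about z gives the same grasp; the last joint's range is limited). The gripper opens to 88 mm and grips with 3 to 60 N. Pads are 20 mm wide; open, the fingers measure 115 mm over their backs; the gripper's body (75 mm by 178 mm) begins 61 mm behind the grasp point.
Start: joints at [1.154, 0.423, 1.63, -0, 1.089, -0.019], TCP at [242.087, 576.194, 302.675] pointing down, gripper open.
Joint ranges: [-3, 3], [-0.9, 2.11], [0.09, 2.58], [-1.31, 4.45], [0.11, 2.69], [-2.54, 2.54]. Speed limits (rad/s): [2.39, 2.39, 3.01, 3.14, 3.14, 3.14].

### API

Orientations are given as a rotation vector (axis times angle).
In Python, from workcell import telemetry, get_image, ctrl gives the robot as it stands.
- The arm moves only by the tool send_rows, never from a script. Its argument "rows" is a list of rows, each a list of 5 numbers: the shift along the tool's x, y, z in m, then the turn about the tool's z in rad, then the opening, from -1 (shut) to 1 (fully open). A call has 1 to 5 rows; each row shifts and turns the commanded pose from where the row before left it, along the tool's axes as they then stand; what a row does not reach is not made up. A row lasts 1/10 s, in which the tool goes at most 50 mm and 8.59 degrees, less where a joint would pass 70% of its speed; a pose out of reach is approached as far as the arm can. A call with a gripper value outside its range is refused whole. The fingers move at their own pace and stop on an object; the grip force is fixed at half the most. Time passes only in rows, so rows that do not move let the fingers close. It gives the time, the measured TCP pose, the force and the opening at its end, in the units of the state.
- telemetry.get_obs(): the state, without advancing time (a new reading comes with each control period).
- get_image(name): name is "side" or "top" or "wrist"; returns a dict with "color" (384x512x3 uint8, blue, green, red), "z_map" (384x512 float32, mm along the optical axis (not along the pixel's ray), 0 where there is no reading), "camera_matrix" (3x3 intrinsics, pixels), "k1" (the pictures are not rectified: a ray, as slopes to the right and down, at radius r is drawn at 1 + k1 r^2 times it, then the intrinsics apply), "rvec" (rotation vector, rad) and "tvec" (3), from world to camera coordinates, as OpenCV has them. Camera axes: x right, y down, z forward; pixel columns grow to the right and rows downward; lengths in mm; the calibration is good to about 2 mm. A picture is of the moment at which its call begins.
- ctrl.close_job(): hands the job in, once; it reports no verdict.
The state is a dict: "t": time; "qpos": joint angles; "qvel": joint speeds; "joint_torque": joint torques, N m; "ee_pos": TCP position; "orientation": TCP orientation; "ft_force": force on the tool from outside, world axes, zero at the start; "moment": the same for the moment, N m; "width": finger opening in mm.
Only numpy, scipy, OpenCV 4.12 (cv2) and the standard library are available. Lean on these libraries where they do the work, as an engineer would, in place of code of your own. Each camera call takes 0.05 s, during which the arm holds its last target.

### The job

Close the yoghurt maker: with a fingertip, push the yellow tab round until the notch in the blue lid stands over the red key on the rim, and press the lid down until it is fully home and level. Do not pinch the tab or lift the lid, leave everything else on the table where it stands, and finish clear of the lid.

Things in the scene. Friction and masses are not known exactly. Their poses are not given: they have to be found in the camera images.
- yogurt_maker: White squat round yoghurt maker, 181 mm across at the foot, 166 mm at the rim, 100 mm tall; it stands fast. Origin: centre of its underside on the table, z up; the lid turns about this upright axis. Its rim carries a red key bar at +x (its black front panel is at -x).
- lid: Round blue lid, 128 mm across, 8 mm thick, about 0.25 kg. Origin: middle of the flange's underside, z up; notch at +x, yellow tab at -x, flat clear middle (40 mm radius). A plug below it in the maker's bore lets it turn freely on the spot, either way (1 mm side play). Underside 108 mm above the table at the start (on the raised seal), 100 mm when fully home.
- notch (a point): Middle of the lid's notch, level with the lid's top, 60 mm from the lid's centre: an open slot 14 mm wide cut 13 mm in from the edge; a white stripe on the lid points at it.
- key (a point): Top of the red key bar on the maker's rim, 107 mm above the table, 60 mm from the maker's axis. Round-topped, 8 mm wide, it lies along the radius from 51 to 83 mm and shows beyond the lid's edge. The lid goes down only with its notch over the bar; the round top guides it in from up to about 4 mm off.
- tab (a point): Point inside the yellow finger tab, 51 mm from the lid's centre opposite the notch, 8 mm above the lid's top. The tab is an upright fin along the radius (42 to 60 mm from the lid's centre), 10 mm thick, 16 mm high: pushing its side low down turns the lid with a light touch; it stays where the push leaves it.
- tab_left: The half of the tab's flank on the lid's +y side (18 x 5 x 12.5 mm); origin at its middle.
- tab_right: The half of the tab's flank on the lid's -y side (18 x 5 x 12.5 mm); origin at its middle.
- seal (a joint): How far the black seal ring under the lid is pressed down, m: 0 raised (start), 0.008 fully down. It is stiff: carries the lid's weight, gives at about 6 N (lid's weight included) and stays down once pressed, no spring-back. Press on the middle of the lid so that it sinks level.
- jar_a: Bystander, to be left alone: clear glass jar, white cap, 66 mm across, 85 mm tall. Origin: centre of its underside.
- jar_b: Bystander, to be left alone: clear glass jar, green cap, 66 mm across, 85 mm tall. Origin: centre of its underside.
- mug: Bystander, to be left alone: blue mug, 76 mm across, 90 mm tall. Origin: centre of its underside.
- spray_can: Bystander, to be left alone: red and blue spray can, 54 mm across, 190 mm tall. Origin: centre of its underside.
- card_pack: Bystander, to be left alone: red pack of cards lying flat, 90 x 60 x 20 mm. Origin: centre of its underside.
- pepper_mill: Bystander, to be left alone: dark wooden pepper mill, 54 mm across, 150 mm tall. Origin: centre of its underside.
- spoon: Bystander, to be left alone: steel spoon lying flat, 180 mm long. Origin: centre of its underside.
Not all that is in view belongs to the job. Leave any pink look-alike of the yogurt_maker alone.

How it is judged:
By the outcome, as a careful person would: the job done as asked, in the order asked, and still so for the second after the job is handed in, with the robot touching nothing.
It also fails if it takes over 61 s, if anything falls off the work surface, if the arm or the gripper's body presses on something with over 40 N, if the wrist force passes 120 N, or if a joint passes its speed limit or range.

## Working session

There is one attempt and no reset: what is moved stays moved. The work goes in short steps, Python scripts to look and compute and a tool call to move; the robot and the scene stay as the last step left them, time stands still between calls to the robot, and variables do not carry over. Pictures are saved under pics/ and viewed, and the job is handed in when it is done.

Besides the shell and the picture viewer there is one more tool, called after "Call:" by a JSON object that holds its "api" and its "payload", one argument or row to a line. send_rows: Moves the arm, as the interface text tells. Its arguments: {"type":"object","properties":{"rows":{"type":"array"}},"required":["rows"]}

```bash
ls; mkdir -p pics; cat > h.py <<'E'
import numpy as np, cv2, pickle
from workcell import telemetry, get_image, ctrl
def cam(im):
    R=cv2.Rodrigues(np.array(im["rvec"],float))[0]; t=np.array(im["tvec"],float).reshape(3)
    return np.array(im["camera_matrix"],float),R,t,float(im["k1"])
def ray(im,uv):
    K,R,t,k1=cam(im); uv=np.atleast_2d(np.array(uv,float))
    d=np.stack([(uv[:,0]-K[0,2])/K[0,0],(uv[:,1]-K[1,2])/K[1,1]],1)
    x=d.copy()
    for _ in range(20): x=d/(1+k1*(x**2).sum(1,keepdims=True))
    D=np.c_[x,np.ones(len(x))]@R
    return -R.T@t, D
def onplane(im,uv,z):
    o,D=ray(im,uv); s=(z-o[2])/D[:,2]; return o+D*s[:,None]
def proj(im,P):
    K,R,t,k1=cam(im); p=np.atleast_2d(P)@R.T+t; x=p[:,:2]/p[:,2:]
    x=x*(1+k1*(x**2).sum(1,keepdims=True)); return x*[K[0,0],K[1,1]]+[K[0,2],K[1,2]]
def shot(n,fn):
    im=get_image(n); cv2.imwrite("pics/%s.png"%fn,im["color"]); pickle.dump(im,open("pics/%s.pkl"%fn,"wb")); return im
def load(fn): return pickle.load(open("pics/%s.pkl"%fn,"rb"))
E
python3 - <<'E'
from h import *
for n in("side","top","wrist"):
    im=shot(n,n+"0"); K,R,t,k=cam(im); print(n,K[0,0],k,-R.T@t,R[2])
o=telemetry.get_obs(); print({k:np.round(v,3) for k,v in o.items()})
a=cv2.imread("pics/top0.png");b=cv2.imread("pics/side0.png")
E
```

```text
pics
side 448.6624868767855 -0.16476281007137153 [ 157.92404174 -945.1546819   973.08745736] [ 0.29673619  0.71662065 -0.63119131]
top 364.44928459384494 -0.07191698914665802 [ 469.78412648   35.39617556 1198.41485232] [ 0.11196268  0.00203262 -0.99371033]
wrist 299.79712922168795 -0.07817323508060854 [168.55105042 607.24051967 385.11392794] [ 0.26611982 -0.11304503 -0.95728839]
{'t': np.float64(0.15), 'qpos': array([ 1.154,  0.424,  1.63 , -0.   ,  1.089, -0.019]), 'qvel': array([-0.001, -0.   , -0.004,  0.001,  0.002, -0.   ]), 'joint_torque': array([-1.0000e-03, -5.4498e+01, -2.7392e+01,  6.4000e-02,  2.0000e-02,
       -0.0000e+00]), 'ee_pos': array([241.97 , 575.923, 302.12 ]), 'orientation': array([-6.210e-01, -3.079e+00,  2.000e-03]), 'ft_force': array([-0.464, -0.099,  0.431]), 'moment': array([-0.005, -0.007,  0.064]), 'width': np.float64(88.124)}
```

View pics/top0.png

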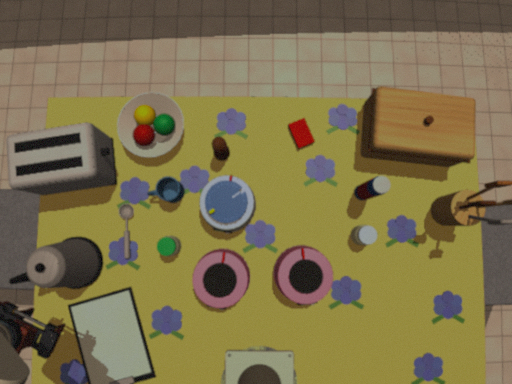

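View pics/side0.png

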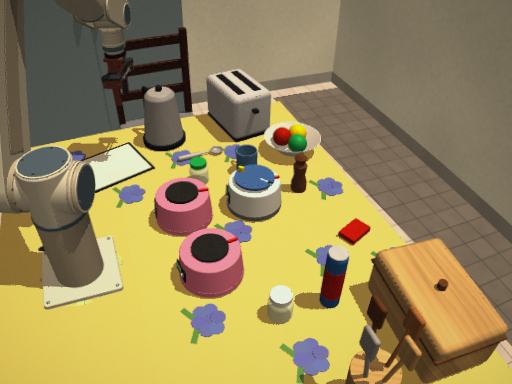

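The white-bodied maker with the blue lid, at top (227,203) and side (255,190), fits the description. The pink ones at top (221,279) and (304,275) are the look-alikes. I'll confirm this with an enlarged crop.

```bash
python3 - <<'E'
from h import *
a=cv2.imread("pics/top0.png")[165:240,185:270];b=cv2.imread("pics/side0.png")[145:235,205:305]
a=cv2.resize(a,(425,375),interpolation=cv2.INTER_CUBIC);b=cv2.resize(b,(375,375),interpolation=cv2.INTER_CUBIC)
cv2.imwrite("pics/crop0.png",np.hstack([a,b]))
im=load("top0"); c=im["color"]; hsv=cv2.cvtColor(c,cv2.COLOR_BGR2HSV)
sub=np.zeros(c.shape[:2],np.uint8); cv2.circle(sub,(227,203),40,255,-1)
def blobs(m,n):
    m=cv2.bitwise_and(m,sub); k,l,s,ce=cv2.connectedComponentsWithStats(m)
    for i in range(1,k):
        if s[i,4]>4: print(n,s[i],ce[i])
    return l,s
blobs(cv2.inRange(hsv,(100,80,50),(125,255,255)),"blue")
blobs(cv2.inRange(hsv,(0,140,90),(8,255,255))|cv2.inRange(hsv,(172,140,90),(180,255,255)),"red")
blobs(cv2.inRange(hsv,(22,120,90),(36,255,255)),"yel")
blobs(cv2.inRange(hsv,(0,0,120),(180,60,255)),"white")
E
```

```text
blue [ 206  181   41   42 1235] [225.88663968 201.42348178]
blue [193 182   2   4   5] [193.4 183.8]
blue [190 187   8   4  11] [193.72727273 189.        ]
red [230 176   2   4   6] [230.33333333 177.16666667]
yel [207 163  61  60 973] [246.42240493 185.99486125]
yel [187 192  58  52 637] [206.05023548 220.76138148]
yel [209 209   6   5  17] [211.35294118 211.        ]
white [205 170   4   7  10] [207.1 172.4]
white [199 175  55  54 893] [226.76595745 200.76595745]
white [258 220   5   2   7] [260.         220.42857143]
white [252 224   4   2   5] [253.4 224.4]
white [245 231   4   8  11] [246.18181818 234.36363636]
```

View pics/crop0.png

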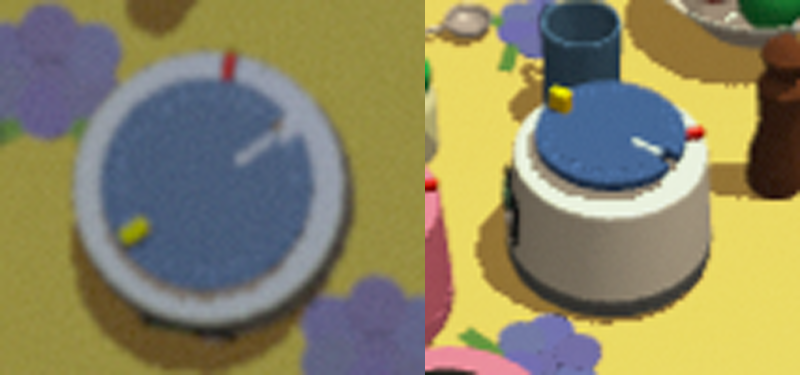

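The crop confirms it: white body, blue lid with a yellow tab, a white stripe and notch, and a red key at the top of the rim, about 40° from the notch. Next I'll compute the geometry.

```bash
cat >> h.py <<'E'
def circ(P):
    A=np.c_[2*P,np.ones(len(P))]; s=np.linalg.lstsq(A,(P**2).sum(1),rcond=None)[0]; return s[:2],np.sqrt(s[2]+s[:2]@s[:2])
def comp(m,near):
    k,l,s,ce=cv2.connectedComponentsWithStats(m); i=1+np.argmin([np.hypot(*(ce[j]-near))+(99 if s[j,4]<5 else 0) for j in range(1,k)]); return (l==i).astype(np.uint8)*255, ce[i]
def measure(im,near,zt=116.,win=40,verb=1):
    c=im["color"]; hsv=cv2.cvtColor(c,cv2.COLOR_BGR2HSV)
    sub=np.zeros(c.shape[:2],np.uint8); cv2.circle(sub,near,win,255,-1)
    A=cv2.bitwise_and
    bl,_=comp(A(sub,cv2.inRange(hsv,(98,80,30),(125,255,255))),near)
    hull=cv2.convexHull(np.vstack(cv2.findContours(bl,cv2.RETR_EXTERNAL,cv2.CHAIN_APPROX_NONE)[0]))[:,0]
    P=onplane(im,hull,zt)[:,:2]; ce,r=circ(P)
    out=dict(lid=ce,r=r)
    return out,bl,sub,hsv
E
python3 - <<'E'
from h import *
for fn,near in(("top0",(226,202)),("side0",(255,178))):
    im=load(fn); o,bl,sub,hsv=measure(im,near); print(fn,o)
    c=o["lid"]
    if fn=="top0":
        red=cv2.inRange(hsv,(0,110,60),(9,255,255))|cv2.inRange(hsv,(170,110,60),(180,255,255)); ru=(230,177); yu=(211.3,211)
    else:
        red=cv2.inRange(hsv,(0,150,100),(9,255,255))|cv2.inRange(hsv,(170,150,100),(180,255,255)); ru=(272,176); yu=(239,169)
    s2=np.zeros_like(sub); cv2.circle(s2,ru,10,255,-1)
    m,cr=comp(red&s2,ru)
    k=onplane(im,cr,106)[0]; print("key",cr,k,np.hypot(*(k[:2]-c)),np.degrees(np.arctan2(*(k[:2]-c)[::-1])))
    yel=cv2.inRange(hsv,(22,120,60),(36,255,255)); s2[:]=0; cv2.circle(s2,(int(yu[0]),int(yu[1])),7,255,-1)
    m,cy=comp(yel&s2,yu); t=onplane(im,cy,130 if fn=="top0" else 126)[0]; print("tab",cy,t,np.hypot(*(t[:2]-c)),np.degrees(np.arctan2(*(t[:2]-c)[::-1])))
    # white stripe inside lid
    hull=np.zeros_like(sub); h=cv2.convexHull(np.vstack(cv2.findContours(bl,0,1)[0])); cv2.fillConvexPoly(hull,h,255); hull=cv2.erode(hull,np.ones((3,3)))
    w=cv2.inRange(hsv,(0,0,100),(180,90,255))&hull
    ys,xs=np.nonzero(w); P=onplane(im,np.c_[xs,ys],116)[:,:2]-c
    d=P.mean(0); print("stripe",len(xs),np.hypot(*d),np.degrees(np.arctan2(d[1],d[0])))
    # rim depth
    z=im["z_map"]; print(z[int(near[1]),int(near[0])])
im=load("top0"); hsv=cv2.cvtColor(im["color"],cv2.COLOR_BGR2HSV)
# depth points heights near maker
K,R,t,k1=cam(im)
vs,us=np.mgrid[165:240,180:275]; uv=np.c_[us.ravel(),vs.ravel()]; o,D=ray(im,uv); zz=im["z_map"][uv[:,1],uv[:,0]]
P=o+D*zz[:,None]; ok=(zz>0)
rim=ok&(P[:,2]>92)&(P[:,2]<140); Q=P[rim][:,:2]; 
h=cv2.convexHull(Q.astype(np.float32))[:,0]; print("rim",circ(h.astype(float)))
print(np.histogram(P[ok][:,2],bins=range(90,150,4)))
# bystanders heights
z=im["z_map"]; vs,us=np.mgrid[0:384,0:512]; uv=np.c_[us.ravel(),vs.ravel()]
o,D=ray(im,uv);P=o+D*z.ravel()[:,None]
for n,u,v in(("mug",170,190),("mill",220,148),("cards",301,134),("jarb",167,246),("pinkA",221,279),("pinkB",304,275),("bowl",150,125),("can",372,188),("toaster",60,160)):
    print(n,P[v*512+u].round())
E
```

```text
top0 {'lid': array([575.58652749, 105.45216392]), 'r': np.float64(61.19585258912789)}
key [230.375 177.625] [648.7022093   93.48175173 106.        ] 74.08909295686394 -9.297909001362013
tab [211.35294118 211.        ] [545.1146632  146.86382635 130.        ] 51.41459227450175 126.34667871222234
stripe 75 23.03660137277726 -50.73647007597881
1085.5455
side0 {'lid': array([570.49195633, 164.9345495 ]), 'r': np.float64(116.03104167615385)}
key [276.5 176.5] [646.97748592  91.1779704  106.        ] 106.25473729227313 -43.95941187359084
tab [240.48571429 168.22857143] [544.76833049 146.97127098 126.        ] 31.374899217846846 -145.07269844345518
stripe 114 27.10653382104203 103.35545852838739
1402.2446
rim (array([574.23450535, 106.00727635]), np.float64(82.73388327915819))
(array([ 22, 339, 489,  54,  13, 204, 929, 264,   1,   4,  16,   3,   0,
         0]), array([ 90,  94,  98, 102, 106, 110, 114, 118, 122, 126, 130, 134, 138,
       142, 146]))
mug [622. 298.   7.]
mill [734. 124. 133.]
cards [ 812. -135.   19.]
jarb [440. 285.  85.]
pinkA [346. 117. 109.]
pinkB [ 359. -127.  109.]
bowl [831. 362.  50.]
can [ 610. -314.  178.]
toaster [684. 580. 192.]
```

View pics/wrist0.png

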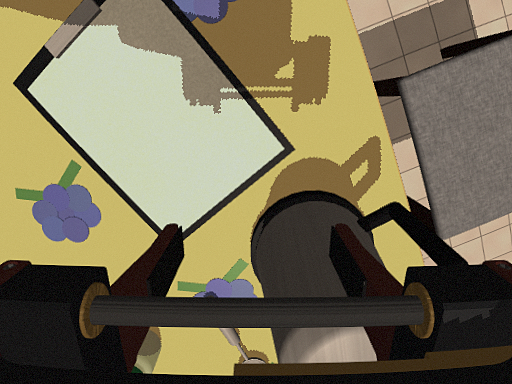

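```bash
python3 - <<'E'
from h import *
for fn in("top0","side0"):
    im=load(fn); z=im["z_map"]; vs,us=np.mgrid[0:384,0:512]; uv=np.c_[us.ravel(),vs.ravel()]
    o,D=ray(im,uv);P=o+D*z.ravel()[:,None]
    ok=(z.ravel()>0)
    for n,x0,x1,y0,y1 in(("kettle",300,600,430,720),("corridor",250,640,60,430)):
        m=ok&(P[:,0]>x0)&(P[:,0]<x1)&(P[:,1]>y0)&(P[:,1]<y1)
        Q=P[m]; print(fn,n,len(Q)); i=np.argsort(-Q[:,2])[::max(1,len(Q)//400)][:8]; print(Q[i].round())
E
```

```text
top0 kettle 8357
[[301. 632. 335.]
 [305. 636. 314.]
 [386. 603. 240.]
 [386. 600. 236.]
 [383. 588. 232.]
 [377. 587. 223.]
 [395. 598. 220.]
 [401. 582. 220.]]
top0 corridor 13633
[[551. 145. 135.]
 [588.  96. 121.]
 [549.  78. 120.]
 [588. 129. 119.]
 [579. 144. 119.]
 [591. 120. 119.]
 [543.  84. 118.]
 [582.  69. 118.]]
side0 kettle 4121
[[302. 561. 573.]
 [308. 573. 559.]
 [306. 563. 549.]
 [300. 559. 537.]
 [303. 562. 526.]
 [301. 561. 516.]
 [307. 565. 504.]
 [304. 641. 344.]]
side0 corridor 6444
[[546. 135. 135.]
 [539. 146. 129.]
 [572.  89. 121.]
 [635. 118. 120.]
 [617.  74. 120.]
 [600. 109. 120.]
 [617. 126. 119.]
 [534. 112. 119.]]
```

Call:
{"api": "send_rows", "payload": {
  "rows": [
    [-0.02,-0.017,-0.02,0,-1],
    [-0.03,-0.026,-0.01,0,-1],
    [-0.03,-0.026,0,0,-1],
    [-0.03,-0.026,0,0,-1],
    [-0.03,-0.026,0,0,-1]
  ]
}}

```text
t: 0.65
ee_pos: [324.6, 408.9, 332.6]
orientation: [0.62, 3.08, -0.0]
ft_force: [0.9, 0.6, -0.0]
width: 51.0
```

Call:
{"api": "send_rows", "payload": {
  "rows": [
    [-0.03,-0.026,0,0,-1],
    [-0.03,-0.026,0,0,-1],
    [-0.03,-0.026,0,0,-1],
    [-0.03,-0.026,0,0,-1],
    [-0.03,-0.026,0,0,-1]
  ]
}}

```text
t: 1.15
ee_pos: [412.6, 230.9, 332.7]
orientation: [0.62, 3.08, -0.0]
ft_force: [0.8, -0.4, -0.1]
width: 11.8
```

Call:
{"api": "send_rows", "payload": {
  "rows": [
    [-0.03,-0.026,0,0,-1],
    [-0.03,-0.026,0,0,-1],
    [-0.03,-0.026,0,0,-1],
    [-0.03,-0.026,0,0,-1],
    [-0.02,-0.014,0,0,-1]
  ]
}}

```text
t: 1.65
ee_pos: [496.2, 67.1, 332.6]
orientation: [0.623, 3.079, -0.001]
ft_force: [-0.7, 0.1, -0.3]
width: 0.6
```

Call:
{"api": "send_rows", "payload": {
  "rows": [
    [0,0,0,0.149,-1],
    [0,0,0,0.149,-1],
    [0,0,0,0.149,-1],
    [0,0,0,0.149,-1],
    [0,0,0,0.149,-1]
  ]
}}

```text
t: 2.15
ee_pos: [495.4, 69.3, 332.5]
orientation: [-1.707, -2.637, 0.0]
ft_force: [0.6, 1.4, 0.4]
width: 0.3
```

Call:
{"api": "send_rows", "payload": {
  "rows": [
    [0,0,0,0.149,-1],
    [0,0,0,0.149,-1],
    [0,0,0,0.149,-1],
    [0,0,0,0.149,-1],
    [0,0,0,0.149,-1]
  ]
}}

```text
t: 2.65
ee_pos: [495.4, 69.4, 332.5]
orientation: [-2.55, -1.835, 0.001]
ft_force: [-0.7, -0.8, -0.2]
width: 0.6
```

Call:
{"api": "send_rows", "payload": {
  "rows": [
    [0,0,0,0.149,-1],
    [0,0,0,0.149,-1],
    [0,0,0,0.149,-1],
    [0,0,0,0.149,-1],
    [0,0,0,0,-1]
  ]
}}

```text
t: 3.15
ee_pos: [495.4, 69.4, 332.5]
orientation: [-2.974, -1.013, 0.001]
ft_force: [-0.6, 0.2, -0.9]
width: 0.3
```

```bash
python3 - <<'E'
from h import *
im=shot("wrist","wrist1"); print(proj(im,[[575,105.7,116],[544,146,132],[648,93.5,107]]))
shot("top","top1")
E
```

```text
[[277.41489441  96.12196743]
 [222.64322774  95.75490736]
 [334.20427741  42.70604792]]
```

View pics/wrist1.png

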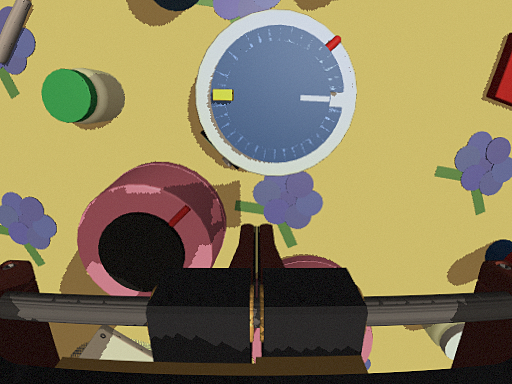

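View pics/top1.png

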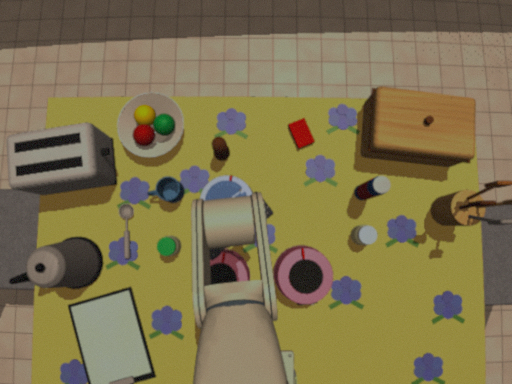

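The wrist view is excellent: lid centre at about (277,96), yellow tab at (223,95), notch and stripe at (335,99), red key at (333,43). The fingers are shut and clear. Measuring from this view.

```bash
cat > m.py <<'E'
from h import *
def wm(fn,zt=116.,cu=None,dbg=True):
    im=load(fn); c=im["color"]; hsv=cv2.cvtColor(c,cv2.COLOR_BGR2HSV)
    cu=proj(im,[575,105.7,zt])[0] if cu is None else cu
    sub=np.zeros(c.shape[:2],np.uint8); cv2.circle(sub,tuple(int(v) for v in cu),95,255,-1)
    bl,_=comp(cv2.inRange(hsv,(98,60,30),(125,255,255))&sub,cu)
    h=cv2.convexHull(np.vstack(cv2.findContours(bl,0,cv2.CHAIN_APPROX_NONE)[0]))
    ce,r=circ(onplane(im,h[:,0],zt)[:,:2])
    ang=lambda p:np.degrees(np.arctan2(p[1]-ce[1],p[0]-ce[0]))
    red=(cv2.inRange(hsv,(0,150,90),(9,255,255))|cv2.inRange(hsv,(172,150,90),(180,255,255)))&sub
    def big(m):
        k,l,s,cc=cv2.connectedComponentsWithStats(m)
        if k<2: return None,0
        i=1+np.argmax(s[1:,4]); return cc[i],s[i,4]
    k,a=big(red); 
    if k is not None: K=onplane(im,k,zt-9 if zt>110 else 107)[0]; print("key",k.round(1),a,K.round(1),np.hypot(*(K[:2]-ce)).round(1),ang(K).round(2))
    inn=np.zeros_like(sub); cv2.fillConvexPoly(inn,h,255)
    y,a=big(cv2.inRange(hsv,(22,120,90),(36,255,255))&inn)
    if y is not None: Y=onplane(im,y,zt+14)[0]; print("tab",y.round(1),a,Y.round(1),np.hypot(*(Y[:2]-ce)).round(1),"ang+180",(ang(Y)-180).round(2)%360)
    # stripe: white pixels 20..44mm from centre
    w=cv2.inRange(hsv,(0,0,110),(180,70,255))&inn
    ys,xs=np.nonzero(w); P=onplane(im,np.c_[xs,ys],zt)[:,:2]-ce; rr=np.hypot(*P.T); m=(rr>15)&(rr<45)
    k,l,s,cc=cv2.connectedComponentsWithStats(w); i=1+np.argmax([s[j,4] if 12<np.hypot(*(onplane(im,cc[j],zt)[0,:2]-ce))<52 else 0 for j in range(1,k)])
    S=onplane(im,cc[i],zt)[0]; print("stripe",cc[i].round(1),s[i,4],np.hypot(*(S[:2]-ce)).round(1),ang(S).round(2))
    print("lid",ce.round(1),r.round(1))
E
python3 -c "
from m import *
wm('wrist1')
o=telemetry.get_obs();print(o['ee_pos'],o['orientation'])"
```

```text
key [333.4  42.3] 123 [647.8  94.3 107. ] 74.0 -8.96
tab [222.7  94.4] 229 [544.9 146.9 130. ] 50.7 ang+180 305.9
stripe [325.8  98.7] 403 47.2 -54.58
lid [574.6 105.8] 64.0
[495.47107046  69.40781921 332.56833049] [-2.97111950e+00 -1.02069716e+00  3.88231115e-04]
```

Call:
{"api": "send_rows", "payload": {
  "rows": [
    [0,0,0,0.033,-1],
    [0.0365,-0.011,0,0,-1],
    [0.0365,-0.011,0,0,-1],
    [0.0365,-0.012,0,0,-1],
    [0,0,0,0,-1]
  ]
}}

```text
t: 3.75
ee_pos: [566.7, 164.0, 332.6]
orientation: [-2.986, -0.974, -0.003]
ft_force: [-0.1, -0.8, 0.7]
width: 0.7
```

Call:
{"api": "send_rows", "payload": {
  "rows": [
    [0,0,0.03,0,-1],
    [0,0,0.03,0,-1],
    [0,0,0.03,0,-1],
    [0,0,0.02,0,-1],
    [0,0,0,0,-1]
  ]
}}

```text
t: 4.25
ee_pos: [562.4, 160.1, 219.8]
orientation: [-2.988, -0.969, 0.01]
ft_force: [0.7, 0.1, 0.3]
width: 0.1
```

```bash
python3 - <<'E'
from h import *
im=shot("wrist","wrist2"); o=telemetry.get_obs(); print(o['ee_pos'],o['orientation'],o['ft_force'])
shot("side","side2"); b=cv2.imread("pics/side2.png")[110:240,190:330]
cv2.imwrite("pics/side2c.png",cv2.resize(b,None,fx=4,fy=4,interpolation=cv2.INTER_CUBIC))
p=o['ee_pos'][:2]-[574.6,105.8]; a=np.arctan2(o['orientation'][1],o['orientation'][0])*2; print("psi",np.degrees(a),"tool frame of lid centre",-p@[np.cos(a),np.sin(a)],-p@[np.sin(a),-np.cos(a)])
E
```

```text
[563.4605983  160.42765802 221.59521294] [-2.98860116 -0.96805652  0.00526982] [ 0.01591023  0.18455445 -0.24542459]
psi -324.10403568305827 tool frame of lid centre -23.005192376008786 50.78413546185995
```

View pics/wrist2.png

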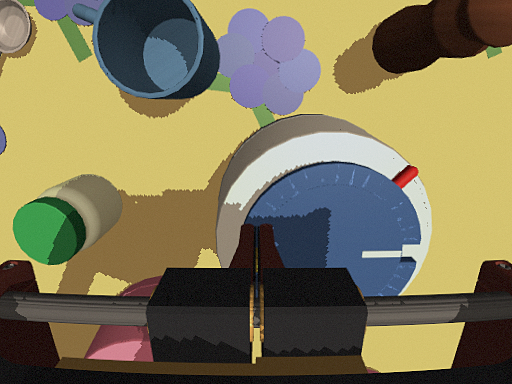

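View pics/side2c.png

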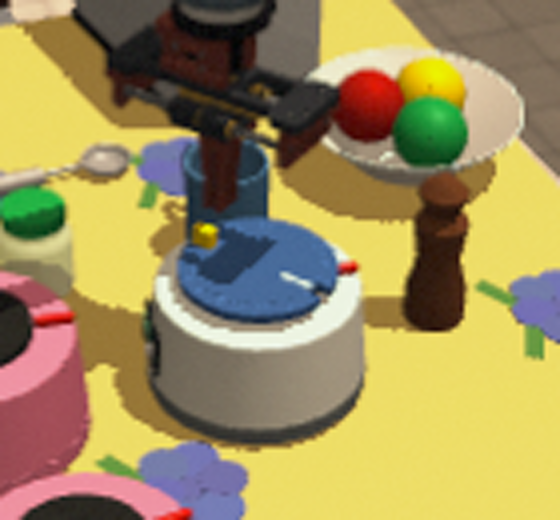

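The shut fingertips hang over the lid beside the tab, tips at z≈142, with the tab at crop (205,235). Lowering to about 4 mm above the lid top.

Call:
{"api": "send_rows", "payload": {
  "rows": [
    [0,0,0.008,0,-1],
    [0,0,0.008,0,-1],
    [0,0,0.005,0,-1],
    [0,0,0,0,-1],
    [0,0,0,0,-1]
  ]
}}

```text
t: 4.85
ee_pos: [564.5, 161.1, 201.7]
orientation: [2.989, 0.966, -0.0]
ft_force: [0.8, 0.7, -0.5]
width: 0.4
```

Call:
{"api": "send_rows", "payload": {
  "rows": [
    [-0.002,0,0,0,-1],
    [-0.002,0,0,0,-1],
    [-0.002,0,0,0,-1],
    [0,0,0,0,-1],
    [0,0,0,0,-1]
  ]
}}

```text
t: 5.35
ee_pos: [559.6, 157.5, 201.8]
orientation: [-2.99, -0.966, -0.0]
ft_force: [-0.4, 0.1, 0.1]
width: 0.4
```

Call:
{"api": "send_rows", "payload": {
  "rows": [
    [-0.0015,0,0.0015,0,-1],
    [-0.0015,0,0,0,-1],
    [-0.0027,-0.0007,0,-0.0524,-1],
    [-0.0027,-0.0007,0,-0.0524,-1],
    [-0.0027,-0.0007,0,-0.0524,-1]
  ]
}}

```text
t: 5.85
ee_pos: [549.5, 152.3, 200.1]
orientation: [-2.903, -1.2, -0.0]
ft_force: [0.1, 0.8, -0.1]
width: 0.4
```

```bash
cat >> m.py <<'E'
def fing():
    o=telemetry.get_obs(); p=o['ee_pos'][:2]-[574.6,105.8]; a=np.arctan2(o['orientation'][1],o['orientation'][0])*2
    print("t",o['t'],"psi",np.degrees(a)%360,"finger rel lid in tool frame",(p@[np.cos(a),np.sin(a)]).round(1),(p@[np.sin(a),-np.cos(a)]).round(1),o['ee_pos'],o['ft_force'])
E
python3 - <<'E'
from m import *
fing()
im=shot("wrist","wrist3")
shot("side","side3"); b=cv2.imread("pics/side3.png")[110:240,190:330]
cv2.imwrite("pics/side3c.png",cv2.resize(b,None,fx=4,fy=4,interpolation=cv2.INTER_CUBIC))
E
```

```text
t 5.85 psi 44.92715260616666 finger rel lid in tool frame 15.1 -50.7 [549.50785685 152.33439763 200.13024534] [ 0.07812681  0.80236289 -0.09051797]
```

View pics/wrist3.png

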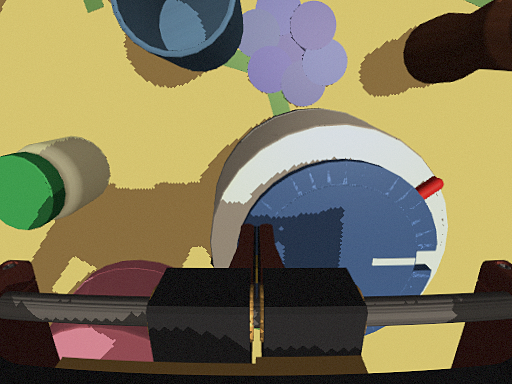

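View pics/side3c.png

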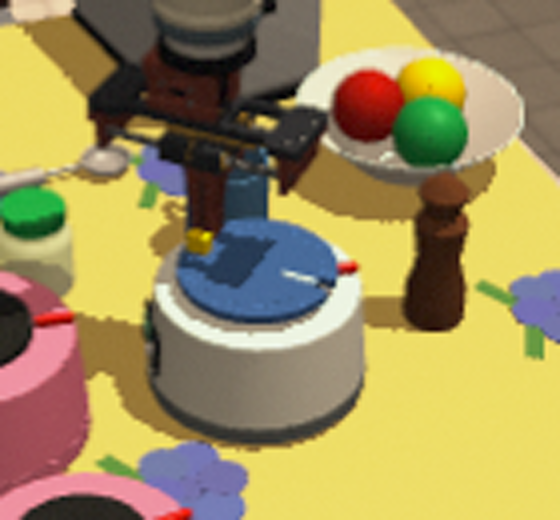

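The finger is in contact and the lid has begun to turn, with almost no force. Continuing the arc.

Call:
{"api": "send_rows", "payload": {
  "rows": [
    [-0.0027,-0.0007,0,-0.0524,-1],
    [-0.0027,-0.0007,0,-0.0524,-1],
    [-0.0027,-0.0007,0,-0.0524,-1],
    [-0.0027,-0.0007,0,-0.0524,-1],
    [-0.0027,-0.0007,0,-0.0524,-1]
  ]
}}

```text
t: 6.45
ee_pos: [538.4, 144.2, 200.2]
orientation: [-2.723, -1.567, -0.0]
ft_force: [-0.3, 0.8, 0.4]
width: 0.7
```

Call:
{"api": "send_rows", "payload": {
  "rows": [
    [-0.0027,-0.0007,0,-0.0524,-1],
    [-0.0027,-0.0007,0,-0.0524,-1],
    [-0.0027,-0.0007,0,-0.0524,-1],
    [-0.0027,-0.0007,0,-0.0524,-1],
    [0,0,0,0,-1]
  ]
}}

```text
t: 6.95
ee_pos: [531.1, 135.5, 200.2]
orientation: [-2.545, -1.841, 0.0]
ft_force: [-0.1, 0.3, -0.3]
width: 0.5
```

```bash
python3 - <<'E'
from m import *
fing()
im=shot("wrist","wrist4")
shot("side","side4"); b=cv2.imread("pics/side4.png")[110:240,190:330]
cv2.imwrite("pics/side4c.png",cv2.resize(b,None,fx=4,fy=4,interpolation=cv2.INTER_CUBIC))
wm("wrist4")
E
```

```text
t 6.95 psi 71.76958280658289 finger rel lid in tool frame 14.6 -50.6 [531.0890653  135.51883    200.19827039] [-0.10884623  0.26315239 -0.29645597]
stripe [405.8 258.4] 571 43.6 -25.66
lid [578. 110.] 56.6
```

View pics/wrist4.png

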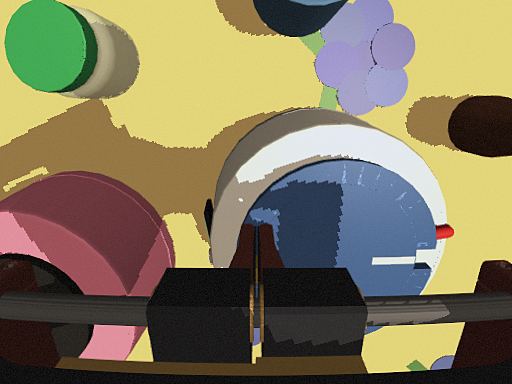

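View pics/side4c.png

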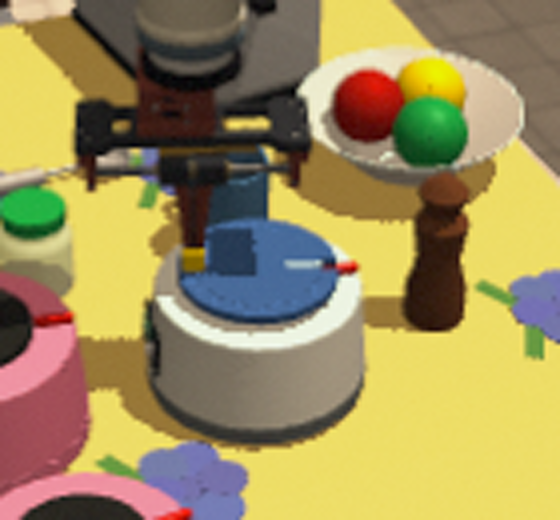

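```bash
cat >> m.py <<'E'
C0=np.array([574.6,105.8])
def sk(fn,zt=116.,C=C0):
    im=load(fn); c=im["color"]; hsv=cv2.cvtColor(c,cv2.COLOR_BGR2HSV)
    vs,us=np.mgrid[0:384,0:512]; uv=np.c_[us.ravel(),vs.ravel()]
    P=(onplane(im,uv,zt)[:,:2]-C); r=np.hypot(*P.T).reshape(384,512)
    w=cv2.inRange(hsv,(0,0,110),(180,70,255)); w[(r<18)|(r>46)]=0
    k,l,s,cc=cv2.connectedComponentsWithStats(w); i=1+np.argmax(s[1:,4]); ys,xs=np.nonzero(l==i)
    Q=P[ys*512+xs]; m=Q.mean(0); d=np.linalg.svd(Q-m)[2][0] if len(Q)<4000 else m; d=d*np.sign(d@m)
    print(fn,"stripe n",len(Q),m.round(1),"ang",np.degrees(np.arctan2(m[1],m[0])).round(2),"dir",np.degrees(np.arctan2(d[1],d[0])).round(2))
    Pk=(onplane(im,uv,106)[:,:2]-C); r=np.hypot(*Pk.T).reshape(384,512)
    red=(cv2.inRange(hsv,(0,150,80),(9,255,255))|cv2.inRange(hsv,(172,150,80),(180,255,255))); red[(r<50)|(r>90)]=0
    k,l,s,cc=cv2.connectedComponentsWithStats(red); i=1+np.argmax(s[1:,4]); ys,xs=np.nonzero(l==i); m=Pk[ys*512+xs].mean(0)
    print("   key n",s[i,4],m.round(1),"ang",np.degrees(np.arctan2(m[1],m[0])).round(2))
E
python3 - <<'E'
from m import *
for f in("wrist1","wrist2","wrist3","wrist4","side0","side4"): sk(f)
E
```

```text
wrist1 stripe n 163 [ 19.8 -27.6] ang -54.33 dir -54.17
   key n 123 [ 73.5 -11.6] ang -8.96
wrist2 stripe n 233 [ 19.3 -28.4] ang -55.86 dir -53.07
   key n 264 [ 73.  -10.7] ang -8.34
wrist3 stripe n 281 [ 22.5 -25.7] ang -48.71 dir -46.03
   key n 293 [ 73.1 -10.6] ang -8.24
wrist4 stripe n 271 [ 31.9 -12.2] ang -20.98 dir -17.32
   key n 189 [ 74.9 -10.7] ang -8.16
side0 stripe n 14 [ 22.4 -26.5] ang -49.85 dir -57.04
   key n 8 [ 72.4 -14.6] ang -11.42
side4 stripe n 15 [33.8 -8.8] ang -14.59 dir -22.6
   key n 10 [ 70.8 -13.5] ang -10.78
```

Call:
{"api": "send_rows", "payload": {
  "rows": [
    [-0.0027,-0.0007,0,-0.0524,-1],
    [-0.0027,-0.0007,0,-0.0524,-1],
    [-0.0027,-0.0007,0,-0.0524,-1],
    [0,0,0,0,-1],
    [0,0,0,0,-1]
  ]
}}

```text
t: 7.55
ee_pos: [527.1, 128.4, 200.2]
orientation: [2.394, 2.034, -0.0]
ft_force: [-0.3, -0.2, -0.1]
width: 0.3
```

```bash
python3 - <<'E'
from m import *
fing()
im=shot("wrist","wrist5"); sk("wrist5"); c=im["color"][150:340,300:500]
cv2.imwrite("pics/wrist5c.png",cv2.resize(c,None,fx=3,fy=3,interpolation=cv2.INTER_CUBIC))
E
```

```text
t 7.55 psi 80.69899545559433 finger rel lid in tool frame 14.6 -50.5 [527.13396384 128.40832789 200.1701409 ] [-0.26556467 -0.17878142 -0.06318031]
wrist5 stripe n 276 [33.2 -7.1] ang -12.13 dir -9.1
   key n 244 [ 71.3 -11.1] ang -8.87
```

View pics/wrist5c.png

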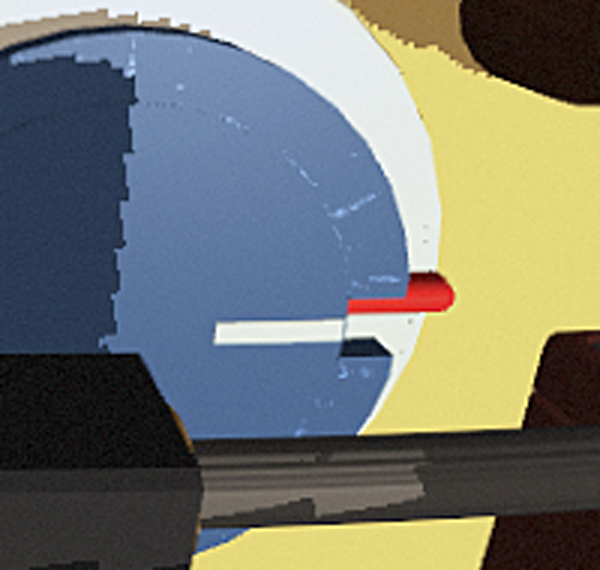

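By projection the notch is about 2 mm (roughly 2°) short of the key. The view is oblique, so I'll back off, rise and check from straight above.

Call:
{"api": "send_rows", "payload": {
  "rows": [
    [0.003,0,0,0,-1],
    [0.005,0,0,0,-1],
    [0,0,-0.02,0,-1],
    [0,0,-0.04,0,-1],
    [0,0,-0.03,0,-1]
  ]
}}

```text
t: 8.1
ee_pos: [528.5, 136.8, 291.7]
orientation: [2.392, 2.036, 0.0]
ft_force: [0.1, -0.1, 0.1]
width: 0.3
```

Call:
{"api": "send_rows", "payload": {
  "rows": [
    [-0.02,0.01,-0.01,0,-1],
    [-0.03,0.015,-0.01,0,-1],
    [-0.03,0.015,-0.01,0,-1],
    [-0.022,0.01,0,0,-1],
    [0,0,0,0,-1]
  ]
}}

```text
t: 8.6
ee_pos: [562.3, 25.7, 320.7]
orientation: [2.394, 2.032, 0.001]
ft_force: [-0.4, -0.2, -0.2]
width: 0.6
```

Call:
{"api": "send_rows", "payload": {
  "rows": [
    [0,0,0,0,-1]
  ]
}}

```text
t: 8.7
ee_pos: [561.3, 27.7, 320.0]
orientation: [-2.393, -2.035, 0.0]
ft_force: [-0.8, 0.6, 0.1]
width: 0.3
```

```bash
python3 - <<'E'
from m import *
fing()
im=shot("wrist","wrist6"); wm("wrist6"); sk("wrist6")
cu=proj(im,[574.6,105.8,116])[0].astype(int); print(cu)
y0=max(0,cu[1]-90); c=im["color"][y0:y0+180,max(0,cu[0]-110):cu[0]+110]
cv2.imwrite("pics/wrist6c.png",cv2.resize(c,None,fx=3,fy=3,interpolation=cv2.INTER_CUBIC))
E
```

```text
t 8.7 psi 80.7546480595858 finger rel lid in tool frame -79.2 -0.6 [561.31682329  27.74795252 320.00582852] [-0.82875438  0.5958391   0.12768287]
key [327.1 103.1] 221 [640.7  95.3 107. ] 67.1 -8.23
tab [199.6 104.8] 245 [524.1 112.6 130. ] 50.7 ang+180 351.27
stripe [301.  104.8] 248 40.8 -10.08
lid [574.3 104.9] 64.0
wrist6 stripe n 159 [33.1 -5.8] ang -10.02 dir -9.01
   key n 221 [ 66.3 -10.5] ang -9.01
[257 102]
```

View pics/wrist6c.png

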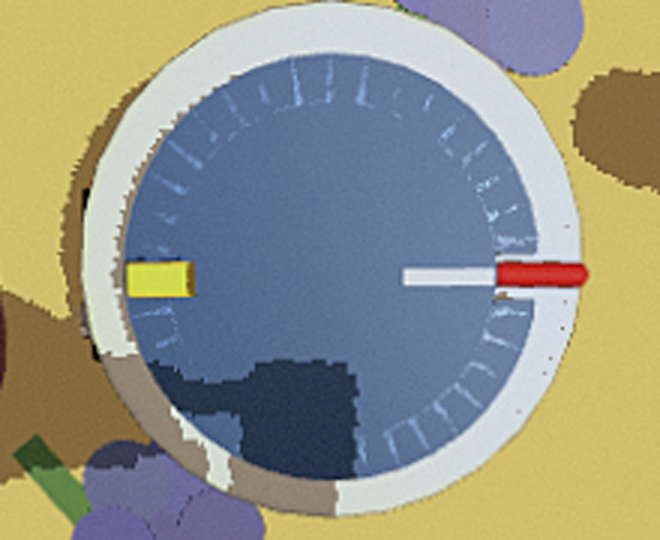

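Seen from overhead, the red key sits in the notch, 1 mm or less off centre: notch edges at crop rows 255–300, key centre at 274, stripe at 276. The slot guides within 4 mm, so it's time to press on the middle.

Call:
{"api": "send_rows", "payload": {
  "rows": [
    [0.02,0,0,0,-1],
    [0.03,0,0,0,-1],
    [0.029,0.0005,0,0,-1],
    [0,0,0.02,0,-1],
    [0,0,0.03,0,-1]
  ]
}}

```text
t: 9.25
ee_pos: [575.1, 108.2, 271.1]
orientation: [2.387, 2.039, 0.005]
ft_force: [-0.6, -0.8, -0.6]
width: 0.3
```

Call:
{"api": "send_rows", "payload": {
  "rows": [
    [0,0,0.03,0,-1],
    [0,0,0.025,0,-1],
    [0,0,0.012,0,-1],
    [0,0,0,0,-1],
    [0,0,0,0,-1]
  ]
}}

```text
t: 9.75
ee_pos: [574.8, 106.1, 203.8]
orientation: [2.391, 2.037, 0.001]
ft_force: [0.2, -0.1, 0.2]
width: 0.5
```

```bash
python3 -c "
from m import *
fing()"
```

```text
t 9.75 psi 80.86337166269814 finger rel lid in tool frame 0.3 0.1 [574.78797514 106.10714384 203.79499187] [ 0.199248   -0.13688514  0.19196519]
```

Call:
{"api": "send_rows", "payload": {
  "rows": [
    [0,0,0.002,0,-1],
    [0,0,0.002,0,-1],
    [0,0,0.002,0,-1],
    [0,0,0.001,0,-1],
    [0,0,0,0,-1]
  ]
}}

```text
t: 10.25
ee_pos: [574.6, 105.4, 196.3]
orientation: [2.392, 2.037, 0.0]
ft_force: [0.1, -0.7, 0.7]
width: 0.7
```

Call:
{"api": "send_rows", "payload": {
  "rows": [
    [0,0,0.001,0,-1],
    [0,0,0.001,0,-1],
    [0,0,0.001,0,-1],
    [0,0,0,0,-1]
  ]
}}

```text
t: 10.65
ee_pos: [574.6, 105.5, 193.1]
orientation: [2.392, 2.037, 0.0]
ft_force: [-0.4, 0.3, 1.4]
width: 0.4
```

Call:
{"api": "send_rows", "payload": {
  "rows": [
    [0,0,0.001,0,-1],
    [0,0,0.001,0,-1],
    [0,0,0,0,-1]
  ]
}}

```text
t: 10.95
ee_pos: [574.6, 105.5, 191.0]
orientation: [2.392, 2.037, 0.0]
ft_force: [0.4, -0.9, 2.0]
width: 0.6
```

The lid is sinking at the low force expected. Continuing until it bottoms.

Call:
{"api": "send_rows", "payload": {
  "rows": [
    [0,0,0.001,0,-1],
    [0,0,0.001,0,-1],
    [0,0,0,0,-1]
  ]
}}

```text
t: 11.25
ee_pos: [574.5, 105.5, 189.0]
orientation: [2.392, 2.037, 0.0]
ft_force: [1.6, -0.5, 1.3]
width: 0.2
```

Call:
{"api": "send_rows", "payload": {
  "rows": [
    [0,0,0.001,0,-1],
    [0,0,0,0,-1]
  ]
}}

```text
t: 11.45
ee_pos: [574.6, 105.5, 188.4]
orientation: [2.392, 2.037, 0.0]
ft_force: [0.3, -0.8, 4.7]
width: 0.4
```

Call:
{"api": "send_rows", "payload": {
  "rows": [
    [0,0,0.001,0,-1],
    [0,0,0,0,-1]
  ]
}}

```text
t: 11.65
ee_pos: [574.6, 105.5, 188.3]
orientation: [2.392, 2.037, 0.0]
ft_force: [-3.4, -0.7, 13.4]
width: 0.3
```

Call:
{"api": "send_rows", "payload": {
  "rows": [
    [0,0,0.0005,0,-1],
    [0,0,0,0,-1],
    [0,0,0,0,-1]
  ]
}}

```text
t: 11.95
ee_pos: [574.6, 105.5, 188.2]
orientation: [2.392, 2.037, 0.001]
ft_force: [-4.6, -1.4, 17.6]
width: 0.6
```

It has bottomed: the tip stops at z≈108.2 while the force climbs to 17.6 N. Rising straight up and looking.

Call:
{"api": "send_rows", "payload": {
  "rows": [
    [0,0,-0.002,0,-1],
    [0,0,-0.005,0,-1],
    [0,0,-0.02,0,-1],
    [0,0,-0.04,0,-1],
    [0,0,-0.04,0,-1]
  ]
}}

```text
t: 12.45
ee_pos: [573.8, 105.5, 293.9]
orientation: [-2.391, -2.036, 0.004]
ft_force: [0.9, -0.1, 0.2]
width: 0.3
```

Call:
{"api": "send_rows", "payload": {
  "rows": [
    [-0.02,0,-0.02,0,-1],
    [-0.03,0,-0.005,0,-1],
    [-0.029,0,0,0,-1],
    [0,0,0,0,-1],
    [0,0,0,0,-1]
  ]
}}

```text
t: 12.95
ee_pos: [561.8, 27.3, 318.5]
orientation: [-2.393, -2.035, 0.0]
ft_force: [-0.2, -0.6, -0.7]
width: 0.3
```

```bash
python3 - <<'E'
from m import *
fing()
im=shot("wrist","wrist7"); wm("wrist7",108.); sk("wrist7",108.)
cu=proj(im,[574.6,105.8,108])[0].astype(int)
y0=max(0,cu[1]-90); x0=max(0,cu[0]-110); a=im["color"][y0:y0+180,x0:cu[0]+110]
s=shot("side","side7"); b=s["color"][130:230,205:305]
a=cv2.resize(a,(440,360),interpolation=cv2.INTER_CUBIC); b=cv2.resize(b,(360,360),interpolation=cv2.INTER_CUBIC)
cv2.imwrite("pics/fin7.png",np.hstack([a,b]))
# lid plane from depth, before/after
for fn in("wrist6","wrist7"):
    im=load(fn); vs,us=np.mgrid[0:384,0:512]; uv=np.c_[us.ravel(),vs.ravel()]; o,D=ray(im,uv); z=im["z_map"].ravel(); P=o+D*z[:,None]
    r=np.hypot(*(P[:,:2]-C0).T); m=(z>0)&(r<38); rm=(z>0)&(r>70)&(r<80)&(P[:,2]<104)&(P[:,2]>90)
    f=np.linalg.lstsq(np.c_[P[m][:,:2]-C0,np.ones(m.sum())],P[m][:,2],rcond=None)[0]
    g=np.linalg.lstsq(np.c_[P[rm][:,:2]-C0,np.ones(rm.sum())],P[rm][:,2],rcond=None)[0]
    print(fn,"lid top z",f[2].round(2),"tilt deg",np.degrees(f[:2]).round(2),"rim z",np.median(P[rm][:,2]).round(2),np.degrees(g[:2]).round(2))
E
```

```text
t 12.95 psi 80.74651806587627 finger rel lid in tool frame -79.5 -0.0 [561.78835492  27.31281905 318.53880915] [-0.18267961 -0.59741193 -0.71376079]
key [326.5 102.6] 235 [640.3  95.4 107. ] 66.7 -8.16
tab [199.9 104.2] 236 [523.8 112.8 122. ] 51.1 ang+180 351.08
stripe [302.4 103.7] 290 43.5 -9.15
lid [574.3 104.9] 64.0
wrist7 stripe n 155 [33.3 -6.2] ang -10.48 dir -8.75
   key n 237 [ 65.8 -10.4] ang -8.97
wrist6 lid top z 117.42 tilt deg [ 0.09 -0.16] rim z 100.05 [0.04 0.02]
wrist7 lid top z 109.39 tilt deg [ 0.08 -0.08] rim z 100.05 [0.03 0.02]
```

View pics/fin7.png

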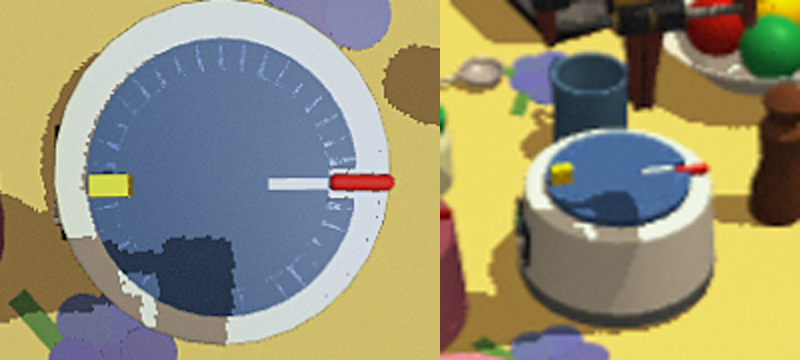

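The lid top dropped 8.0 mm (117.4 → 109.4 in the depth map), it is level within 0.1°, and the key stands in the notch. The gripper hangs about 130 mm above the lid. Handing in.

```bash
python3 -c "
from workcell import ctrl
print(ctrl.close_job())"
```

```text
the job is handed in; nothing more can be done
None
```

The yoghurt maker is closed: the blue lid is fully down and level, with its notch over the red key. I pushed the tab's flank round by about 45° with the shut fingertips, then pressed the lid's middle until it stopped at about 18 N. I handed in just after 13 s, with the gripper about 130 mm above the lid.

**Last checks**
- **Height:** the lid dropped 8.0 mm between the depth readings before and after pressing. They read about 1.4 mm above the nominal height both times. The fingertips stopped at 108.2 mm, against 108 nominal for the lid's top.
- **Level:** the tilt is about 0.1°.
- **Notch and key:** they line up to within about 1°, and the close-up shows the key in the notch.
- **Other objects:** the arm touched only the tab and the lid. I did not measure each bystander again afterwards.

**Disagreement:** with the fingertips still on the tab, the oblique view suggested the notch was about 2 mm short of the key. From straight above it was 1 mm or less, and I relied on that view.

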